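# Load a board into a drilling jig

### The job

On the workbench, push the loose flat board with the fingertips so that it lines up with the drilling jig, and slide it in at the jig's flared mouth, flat under the low metal bridge, until its leading end is against the wooden stop at the back. Do not lift or tip the board, and leave the glue bottle, the screwdriver and the offcut block where they are. Then move the hand clear.

Things in the scene. Friction and masses are not known exactly. Their poses are not given: they have to be found in the camera images.
- jig: Drilling jig, fixed to the bench. Origin on the bench under the middle of its bridge; +x is the way the board goes in, z up. Two dark wooden cheeks 20 mm high bound a channel 110 mm wide (inner faces y = +-55 mm, outer +-71 mm, x = -20 to +85 mm). Before the bridge they flare to about 140 mm wide at x = -45 mm: the mouth. No floor plate: the board slides on the bench.
- jig_bridge (a point): Middle of the underside of the aluminium bridge that lies across the cheeks, 20 mm above the bench. The bridge is 40 mm long along the jig's x (x = -20 to +20 mm), its top 32 mm above the bench, with three brass bushes up to 39 mm.
- jig_stop (a point): Middle of the face of the dark wooden stop, 20 mm high, that closes the back of the channel; the board's leading end must meet it. It is at x = +70 mm in the jig's frame; this point is 8 mm above the bench.
- board: Flat pale wooden board, 170 long (x) x 100 wide (y) x 16 mm thick, about 0.19 kg, loose on the bench before the jig's mouth. Origin at the centre of its underside, z up. Its +x end leads and starts pointing roughly at the jig (within 0.25 rad and 25 mm of the centre line). Against the stop its origin is at jig x = -15 mm, its rear end at -100 mm, still in the open. About 1 N slides it.
- glue: White glue bottle, 52 mm across, 140 mm tall, standing on the far side beyond the jig; origin at the centre of its foot. Not to be moved.
- driver: Screwdriver with a dark wooden handle, lying on the robot's side of the work, roughly parallel to the jig; origin under its middle. Not to be moved.
- offcut: Dark wood offcut block 45 x 60 x 35 mm, lying behind the jig's stop; origin at the centre of its underside. Not to be moved.

How it is judged (in metres and radians):
On the way:
1. the board's leading end is well under the bridge, the board flat (x of board in the frame of jig above -0.085 m and y of board in the frame of jig between -0.012 and 0.012 m and angle between board's own z axis and vertical below 0.04 rad), for 0.1 s.
At the end, for the whole second after the job is handed in: The board lies flat and at rest on the bench under the bridge, its leading end within 5 mm of the stop, within 8 mm of the channel's centre line and within 0.06 rad of it (x of board in the frame of jig between -0.02 and -0.008 m and y of board in the frame of jig between -0.008 and 0.008 m and angle between the x axis of board and the x axis of jig, either way round below 0.06 rad and angle between board's own z axis and vertical below 0.03 rad and height (world z) of board below 0.003 m and linear speed of board below 0.01 m/s); the robot touches nothing.
It fails at once if the board is lifted (more than 8 mm) (height (world z) of board above 0.008 m).
It fails at once if the board is tipped (more than 0.08 rad) (angle between board's own z axis and vertical above 0.08 rad).
It fails at once if the glue bottle is moved more than 20 mm (distance of glue from where it was at the start of the episode above 0.02 m).
It fails at once if the screwdriver is moved more than 20 mm (distance of driver from where it was at the start of the episode above 0.02 m).
It fails at once if the offcut block is moved more than 20 mm (distance of offcut from where it was at the start of the episode above 0.02 m).
It also fails if it takes over 72 s, if anything falls off the work surface, if the arm or the gripper's body presses on something with over 40 N, if the wrist force passes 120 N, or if a joint passes its speed limit or range.

### The arm

A 6-joint arm with a two-finger parallel gripper is mounted at the origin on the work surface. World frame = base frame: x ahead of the robot, y to its left, z up, the work surface at z = 0. Lengths are in mm, angles in degrees, forces in N, time in s.
With the tool pointing down it reaches from about 350 to 850 mm from the base axis. Payload 8.1 kg.
Tool frame: the origin (TCP) lies between the finger pads; the fingertips stand 22 mm ahead of it and the grasp point (between the pads) lies 3 mm ahead of it; z points along the fingers, y is the line along which they close (so a half turn about z gives the same grasp; the last joint's range is limited). The gripper opens to 85 mm and grips with 20 to 120 N. Pads are 22 mm wide; open, the fingers measure 114 mm over their backs; the gripper's body (76 mm by 85 mm) begins 54 mm behind the grasp point. The pads swing forward as they close: fully open they stand 13 mm farther back than shut.
Start: joints at [-78.862, 7.471, 85.268, -0, 87.261, -4.893], TCP at [165.718, -576.665, 253.292] pointing down, gripper open.
Joint ranges: [-169.43, 169.43], [-51.17, 129.36], [1.28, 143.12], [-76.62, 256.62], [0, 156.53], [-152.29, 152.29]. Speed limits (degrees/s): [136.94, 136.94, 159.86, 180, 180, 180].

### API

Orientations are given as [roll, pitch, yaw] about the fixed x, y, z axes, in that order (R = Rz(yaw) Ry(pitch) Rx(roll)).
In Python, from bench import sense, snapshot, calibration, hand_in gives the robot as it stands.
- The arm moves only by the shell command python3 -m crank 'ROWS' [FORCE]. ROWS is JSON, a list of rows, each a list of 5 numbers: the shift along the tool's x, y, z in cm, then the turn about the tool's z in rad, then the finger opening in cm, from 0 to 8.54. A call has 1 to 20 rows; each row is the pose to reach, as a shift and turn from the pose commanded when the call began, along the tool's axes at that moment; what a row does not reach only later rows make up. A row lasts 1/10 s, in which the tool goes at most 50 mm and 8.59 degrees, less where a joint would pass 70% of its speed; a pose out of reach is approached as far as the arm can. A call with a gripper value outside its range is refused whole. The fingers move at their own pace and stop on an object; FORCE is the grip in N (left out, the last holds). Time passes only in rows, so rows that repeat a pose let the fingers close. It gives the time, the measured TCP pose, the force, the opening and the grip force at its end, in the units of the state.
- sense(): the state, without advancing time (a new reading comes with each control period).
- snapshot(name): name is "scene" or "top" or "wrist"; returns (picture, depth): 420x560x3 uint8, red, green, blue; 420x560 float32, mm along the optical axis (not along the pixel's ray), 0 where there is no reading.
- calibration(name): a dict with "fovy" (degrees; the focal length in pixels is half the picture's height over the tangent of half this angle, whatever the lens; pixels are square), "cx", "cy" (the principal point, pixels), "rvec" (rotation vector, rad) and "tvec" (3), from world to camera coordinates, as OpenCV has them; the wrist camera has in their place "tool_from_camera" (4x4, takes a point from camera to tool coordinates, whose origin is the TCP and whose axes are the flange's). Camera axes: x right, y down, z forward; pixel columns grow to the right and rows downward; lengths in mm; the calibration is good to about 2 mm. A picture is of the moment at which its call begins: read the wrist's pose just before it. calibration takes no time and is no camera call.
- hand_in(): hands the job in; it is judged then, once.
The state is a dict: "time": time; "joint_pos": joint angles; "qd": joint speeds; "joint_efforts": joint torques, N m; "tool_pos": TCP position; "tcp_rot": TCP orientation; "ft_force": force on the tool from outside, world axes, zero at the start; "wrist_torque": the same for the moment, N m; "finger_gap": finger opening in mm; "grip_force": force on a finger pad.
Only numpy, scipy, OpenCV 4.12 (cv2) and the standard library are available. Lean on these libraries where they do the work, as an engineer would, in place of code of your own. Each camera call takes 0.05 s, during which the arm holds its last target. There are 200 camera calls.

## Working session

There is one attempt and no reset: what is moved stays moved. The work goes in short steps, Python scripts to look and compute and a shell command to move; the robot and the scene stay as the last step left them, time stands still between calls to the robot, and variables do not carry over. Pictures are saved under pics/ and viewed, at most 10 in all, crops included, and the job is handed in when it is done.

```bash
mkdir -p pics
cat > h.py <<'E'
import numpy as np,cv2
from bench import sense,snapshot,calibration
from scipy.spatial.transform import Rotation as R
def cam(n,s=None):
    c=calibration(n);f=210/np.tan(np.radians(c['fovy'])/2)
    if n=='wrist':
        T=np.eye(4);T[:3,:3]=R.from_euler('xyz',s['tcp_rot'],degrees=True).as_matrix();T[:3,3]=s['tool_pos']
        M=T@np.array(c['tool_from_camera'])
    else:
        M=np.eye(4);r=cv2.Rodrigues(np.array(c['rvec'],float))[0];M[:3,:3]=r.T;M[:3,3]=-r.T@np.array(c['tvec'],float).ravel()
    return f,c['cx'],c['cy'],M
def onz(px,z,C):
    f,cx,cy,M=C;d=M[:3,:3]@np.array([(px[0]-cx)/f,(px[1]-cy)/f,1]);o=M[:3,3]
    return o+d*(z-o[2])/d[2]
E
python3 - <<'E'
from h import *
s=sense();print(s['tool_pos'],s['tcp_rot'],s['ft_force'])
p,d=snapshot('top');cv2.imwrite('pics/t1.png',cv2.resize(p[:,:,::-1],(800,600),interpolation=cv2.INTER_CUBIC));np.save('d1.npy',d)
p,d=snapshot('scene');cv2.imwrite('pics/s1.png',p[:,:,::-1])
E
```

```text
[ 165.61582894 -576.15551877  252.2387628 ] [-1.79894176e+02 -9.70584878e-03  1.60322358e+01] [ 0.73964857  0.14172924 -0.09237719]
```

View pics/t1.png

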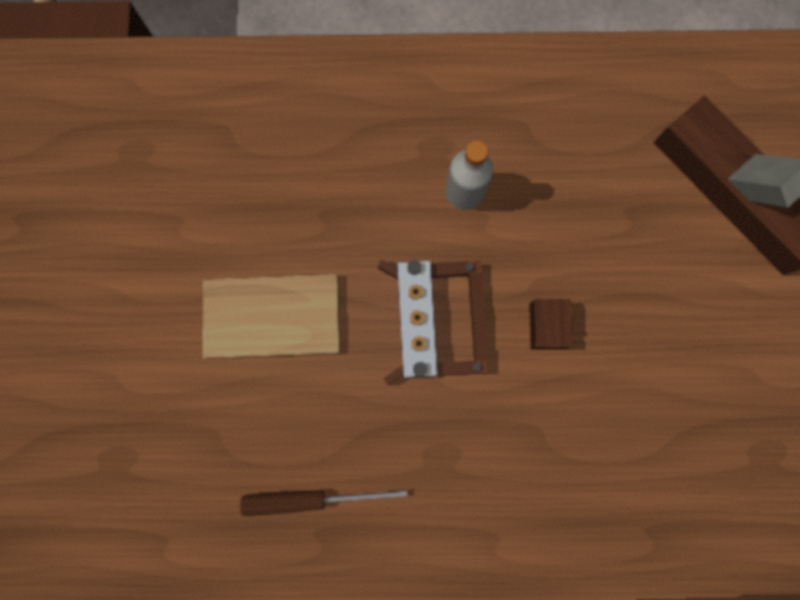

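View pics/s1.png

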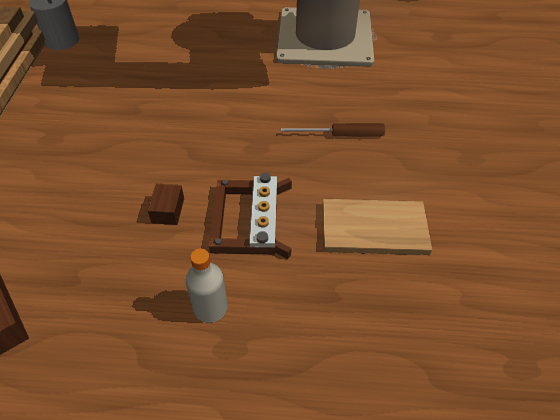

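The top view shows the board at (203–338, 275–357), the bridge at (398–437, 262–377), the screwdriver at (240–410, 500), the glue bottle at (468, 185) and the offcut at (550, 324). I'll enlarge it to get the corners more exactly.

Run:
```python
from h import *
p,d=snapshot('top');c=p[180:280,135:355,::-1]
c=cv2.resize(c,(792,360),interpolation=cv2.INTER_CUBIC);cv2.imwrite('pics/t2.png',c)
C=cam('top')
for n,u,z in [('bl',(203,280),16),('fl',(337,275),16),('fr',(338,353),16),('br',(203,357),16),('b1',(398,263),32),('b2',(430,262),32),('b3',(437,376),32),('b4',(404,377),32),('drvL',(240,504),10),('drvR',(410,493),5),('glue',(468,190),60)]:
    print(n,onz(np.array(u)/1.42857,z,C).round(1))
```

```text
bl [605.5 171.5  16. ]
fl [610.2   1.1  16. ]
fr [511.   -0.7  16. ]
br [507.7 167.6  16. ]
b1 [621.4 -76.6  32. ]
b2 [ 622.3 -116.6   32. ]
b3 [ 480.6 -122.6   32. ]
b4 [479.8 -82.6  32. ]
drvL [329.8 117.5  10. ]
drvR [340.3 -88.5   5. ]
glue [ 705.8 -163.4   60. ]
```

View pics/t2.png

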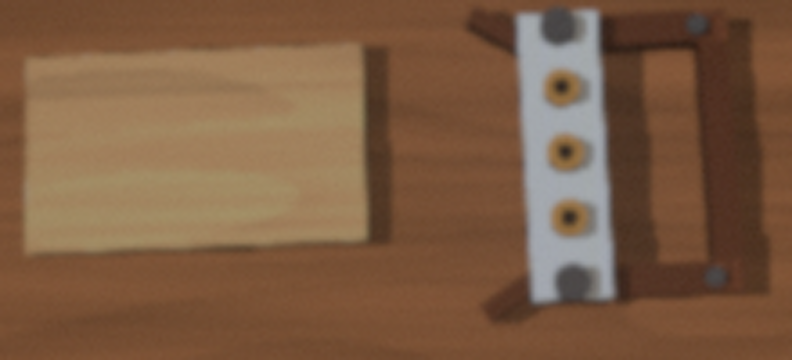

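The crop gives sharper corners. Board: (24,58), (362,44), (369,240), (27,255). Bridge: (517,14), (598,10), (615,298), (532,302).

The plan is to square the board and centre it by pushing its far long side with both fingertips, then push its rear end home.

```bash
cat >> h.py <<'E'
def jigframe():
    return np.load('jig.npy') # x,y,ang(rad)
def toj(p):
    x,y,a=jigframe();d=np.array(p)[:2]-[x,y];return np.array([d@[np.cos(a),np.sin(a)],d@[-np.sin(a),np.cos(a)]])
def tow(p):
    x,y,a=jigframe();return np.array([x+p[0]*np.cos(a)-p[1]*np.sin(a),y+p[0]*np.sin(a)+p[1]*np.cos(a)])
def plan(jp,z,yaw_j):
    """row (cm,rad) to TCP at jig jp, height z, tool y at yaw_j deg from jig x (tool y dir)"""
    s=sense();Rt=R.from_euler('xyz',s['tcp_rot'],degrees=True).as_matrix()
    w=tow(jp);d=Rt.T@(np.r_[w,z]-s['tool_pos'])
    g=jigframe()[2]+np.radians(yaw_j);cur=np.arctan2(Rt[1,1],Rt[0,1]);t=-(g-cur);t=(t+np.pi)%(2*np.pi)-np.pi
    print('row',(d/10).round(2),'turn',round(t,3),'tcp jig',toj(s['tool_pos']).round(1),'z',s['tool_pos'][2].round(1),'F',np.round(s['ft_force'],1),'gap',s['finger_gap'],'t',s['time'])
E
python3 - <<'E'
from h import *
C=cam('top')
g=lambda u,z:onz(np.array(u)/3.6+[135,180]-0.36,z,C)[:2]
B=[g(u,32) for u in [(517,14),(598,10),(615,298),(532,302)]]
c=np.mean(B,0);yv=(B[0]+B[1]-B[2]-B[3]);a=np.arctan2(yv[1],yv[0])-np.pi/2
np.save('jig.npy',[*c,a]);print(c,np.degrees(a))
for u in [(24,58),(362,44),(369,240),(27,255)]:print(g(u,16).round(1),toj(g(u,16)).round(1))
plan([-184,95],150,0)
E
```

```text
[552.2453723  -99.01202923] -87.64239174620106
[606.  172.9] [-269.5   64.9]
[611.4   2.4] [-98.9  63.3]
[512.4  -1.7] [-98.9 -35.8]
[506.7 167.5] [-268.2  -34.6]
row [ 63.92 -50.81  10.33] turn 0.239 tcp jig [ 460.9 -405.9] z 252.5 F [-0.1  0.1 -0.2] gap 85.32893513476286 t 0.15
```

```bash
python3 -m crank '[[64,-50.8,10,0.24,6],[64,-50.8,10,0.24,6],[64,-50.8,10,0.24,6],[64,-50.8,10,0.24,6],[64,-50.8,10,0.24,6],[64,-50.8,10,0.24,6],[64,-50.8,10,0.24,6],[64,-50.8,10,0.24,6],[64,-50.8,10,0.24,6],[64,-50.8,10,0.24,6],[64,-50.8,10,0.24,6],[64,-50.8,10,0.24,6],[64,-50.8,10,0.24,6],[64,-50.8,10,0.24,6],[64,-50.8,10,0.24,6],[64,-50.8,10,0.24,6],[64,-50.8,10,0.24,6],[64,-50.8,10,0.24,6],[64,-50.8,10,0.24,6],[64,-50.8,10,0.24,6]]' | tail -c 400; python3 -c "
from h import *
plan([-184,95],40,0)"
```

```text
time: 2.15
tool_pos: [640.1, 87.4, 153.2]
tcp_rot: [180.0, 0.0, 2.2]
ft_force: [-1.0, 0.5, -1.5]
finger_gap: 60.2
grip_force: 0.0
row [-0.04 -0.14 11.32] turn -0.002 tcp jig [-182.6   95.4] z 153.2 F [-1.   0.5 -1.5] gap 60.190896875529845 t 2.15
```

```bash
python3 -m crank '[[0,0,4,0,6],[0,0,8,0,6],[0,0,11,0,6],[0,0,12,0,6],[0,0,12.6,0,6],[0,0,12.6,0,6],[0,0,12.6,0,6]]' | tail -c 400
python3 - <<'E'
from h import *
p,d=snapshot('scene');cv2.imwrite('pics/s2.png',cv2.resize(p[130:290,280:500,::-1],(792,576),interpolation=cv2.INTER_CUBIC))
E
```

```text
time: 2.85
tool_pos: [642.1, 88.2, 29.6]
tcp_rot: [-180.0, -0.2, 2.3]
ft_force: [-0.5, 0.0, 0.5]
finger_gap: 60.0
grip_force: 0.0
```

View pics/s2.png

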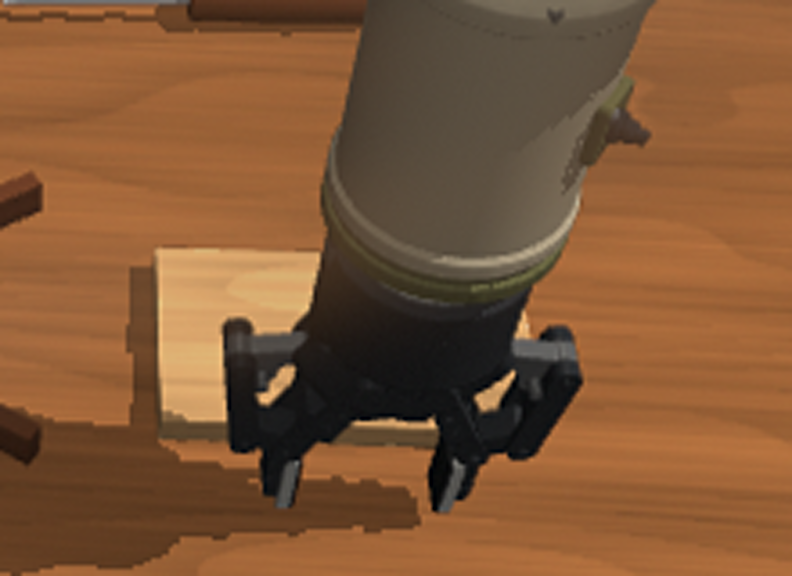

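The fingertips are just beyond the board's far side, at crop pixels (285,505) and (445,510). They look low, near the bench.

Run:
```python
from h import *
C=cam('scene')
for z in (0,6,12,18):
  print(z,[toj(onz((280+u/3.6,130+v/3.6),z,C)).round(1) for u,v in [(285,505),(445,510)]])
plan([-184,61.5],29,0)
```

```text
0 [array([-153.6,   96.5]), array([-222.8,   97.2])]
6 [array([-152.5,  100.3]), array([-221.1,  100.9])]
12 [array([-151.5,  104.1]), array([-219.5,  104.7])]
18 [array([-150.4,  107.9]), array([-217.8,  108.5])]
row [-3.61 -0.05  0.06] turn -0.002 tcp jig [-183.4   97.6] z 29.7 F [-0.7  0.2  0.9] gap 59.868257012080996 t 2.9
```

```bash
python3 -m crank '[[0,0,0.4,0,6],[0,0,0.7,0,6],[0,0,0.9,0,6],[0,0,0.9,0,6],[0,0,0.9,0,6]]' | tail -n 7; python3 -c "
from h import *
plan([-184,61.5],22,0)"
```

```text
time: 3.4
tool_pos: [640.4, 88.3, 18.1]
tcp_rot: [180.0, 0.0, 2.3]
ft_force: [0.1, 0.5, -0.5]
finger_gap: 59.9
grip_force: 0.0
row [-3.43 -0.04 -0.39] turn -0.001 tcp jig [-183.6   95.8] z 18.1 F [ 0.1  0.5 -0.5] gap 59.93003294301045 t 3.4
```

```bash
python3 -m crank '[[-0.6,0,0,0,6],[-1.2,0,0,0,6],[-1.6,0,0,0,6],[-1.9,0,0,0,6],[-2.2,0,0,0,6],[-2.5,0,0,0,6],[-2.8,0,0,0,6],[-3.1,0,0,0,6],[-3.3,0,0,0,6],[-3.4,0,0,0,6],[-3.4,0,0,0,6]]' | tail -n 7; python3 -m crank '[[0.5,0,0,0,6],[2,0,0,0,6],[4,0,-3,0,6],[5,0,-8,0,6],[5,0,-10,0,6],[5,0,-10,0,6]]' | tail -n 7;  python3 - <<'E'
from h import *
p,d=snapshot('top');cv2.imwrite('pics/t3.png',cv2.resize(p[180:280,135:355,::-1],(792,360),interpolation=cv2.INTER_CUBIC))
E
```

```text
time: 4.5
tool_pos: [606.5, 87.0, 18.4]
tcp_rot: [180.0, 0.0, 2.3]
ft_force: [0.5, 0.0, 0.1]
finger_gap: 59.9
grip_force: 0.2
time: 5.1
tool_pos: [660.3, 89.2, 123.8]
tcp_rot: [-180.0, -0.5, 2.3]
ft_force: [0.1, 0.1, 0.7]
finger_gap: 59.7
grip_force: 0.0
```

View pics/t3.png

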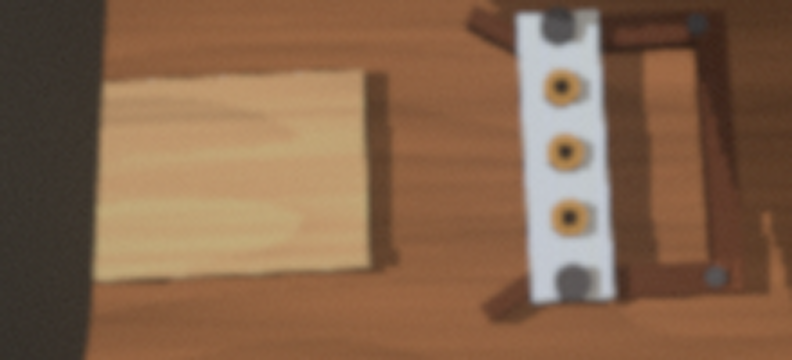

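The board has shifted and its visible corners are at (363,70), (371,268), with edge points at (105,82) and (95,281).

Run:
```python
from h import *
C=cam('top')
g=lambda u,z:onz(np.array(u)/3.6+[135,180]-0.36,z,C)[:2]
for u in [(363,70),(371,268),(105,82),(95,281)]:print(toj(g(u,16)).round(1))
plan([-320,0],100,90)
```

```text
[-98.9  49.9]
[-98.4 -49.6]
[-228.8   50.4]
[-234.6  -49.1]
row [-11.41 -13.63   2.03] turn -1.572 tcp jig [-183.5  113.8] z 120.8 F [-0.5  0.3  0.1] gap 59.96843078913601 t 5.15
```

Lateral offset is now about 0.3 mm and yaw about 0. Next I move behind the rear end.

```bash
python3 -m crank '[[-11.4,-13,0,-1.572,6],[-11.4,-13,0,-1.572,6],[-11.4,-13,0,-1.572,6],[-11.4,-13,0,-1.572,6],[-11.4,-13,0,-1.572,6],[-11.4,-13,0,-1.572,6],[-11.4,-13,0,-1.572,6],[-11.4,-13,0,-1.572,6],[-11.4,-13,0,-1.572,6],[-11.4,-13,0,-1.572,6],[-11.4,-13,0,-1.572,6],[-11.4,-13,0,-1.572,6],[-11.4,-13,0,-1.572,6],[-11.4,-13,0,-1.572,6],[-11.4,-13,5,-1.572,6],[-11.4,-13,8.6,-1.572,6],[-11.4,-13,8.6,-1.572,6],[-11.4,-13,8.6,-1.572,6]]' | tail -n 7;  python3 -c "
from h import *
plan([-120,0],20,90)"
```

```text
time: 6.95
tool_pos: [536.8, 214.1, 32.1]
tcp_rot: [-179.9, 0.0, 92.3]
ft_force: [1.1, -1.2, 0.3]
finger_gap: 60.2
grip_force: 0.0
row [-19.35   0.28   1.22] turn -0.001 tcp jig [-313.5   -2.6] z 32.1 F [ 1.1 -1.2  0.3] gap 60.24312934289163 t 6.95
```

```bash
python3 -m crank '[[0,0.2,0.8,0,6],[0,0.2,1.4,0,6],[-1.5,0.2,1.4,0,6],[-2.5,0.2,1.4,0,6],[-3,0.2,1.4,0,6],[-3.4,0.2,1.4,0,6],[-4,0.2,1.4,0,6],[-4.7,0.2,1.4,0,6],[-5.5,0.2,1.4,0,6],[-6.3,0.2,1.4,0,6],[-7.1,0.2,1.4,0,6],[-7.9,0.2,1.4,0,6],[-8.7,0.2,1.4,0,6],[-9.5,0.2,1.4,0,6],[-10.3,0.2,1.4,0,6],[-11,0.2,1.4,0,6],[-11.6,0.2,1.4,0,6],[-12,0.2,1.4,0,6],[-12.2,0.2,1.4,0,6],[-12.2,0.2,1.4,0,6]]' | tail -n 7;  python3 - <<'E'
from h import *
plan([-112,0],20,90)
p,d=snapshot('top');cv2.imwrite('pics/t4.png',cv2.resize(p[180:280,135:355,::-1],(792,360),interpolation=cv2.INTER_CUBIC))
E
```

```text
time: 8.95
tool_pos: [544.3, 92.0, 18.1]
tcp_rot: [-180.0, 0.0, 92.3]
ft_force: [1.0, -0.2, 0.0]
finger_gap: 60.3
grip_force: 0.0
row [-7.92  0.02 -0.19] turn -0.0 tcp jig [-1.912e+02 -1.000e-01] z 18.1 F [ 1.  -0.2  0. ] gap 60.319573105885006 t 8.95
```

View pics/t4.png

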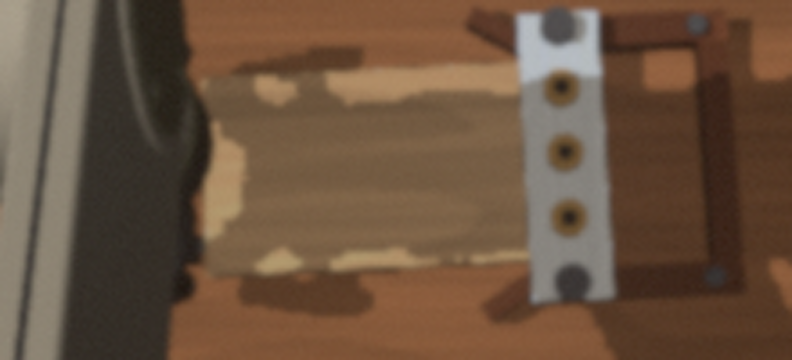

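The board is straight and its front end is under the bridge, with its edges at (520,64) and (525,262). I'll keep pushing and watch for the force to rise at the stop.

```bash
python3 -m crank '[[-0.3,0,0,0,6],[-0.8,0,0,0,6],[-1.5,0,0,0,6],[-2.2,0,0,0,6],[-2.9,0,0,0,6],[-3.6,0,0,0,6],[-4.3,0,0,0,6],[-5,0,0,0,6],[-5.6,0,0,0,6],[-6.2,0,0,0,6],[-6.7,0,0,0,6],[-7.1,0,0,0,6],[-7.4,0,0,0,6],[-7.6,0,0,0,6],[-7.6,0,0,0,6]]' | tail -n 7; for i in 1; do python3 -m crank '[[-0.1,0,0,0,6],[-0.2,0,0,0,6],[-0.2,0,0,0,6]]' | sed -n '1,4p'; done;  python3 -c "
from h import *
plan([-111,0],20,90)"
```

```text
time: 10.5
tool_pos: [547.6, 16.3, 18.3]
tcp_rot: [180.0, 0.0, 92.3]
ft_force: [0.1, 0.7, 0.4]
finger_gap: 59.9
grip_force: 0.0
time: 10.8
tool_pos: [547.7, 14.6, 18.4]
tcp_rot: [180.0, -0.0, 92.4]
ft_force: [0.0, 1.9, 0.1]
row [-0.27 -0.02 -0.16] turn 0.0 tcp jig [-113.7    0.2] z 18.4 F [0.  1.9 0.1] gap 60.15117688491726 t 10.8
```

```bash
python3 -m crank '[[-0.1,0,0,0,6],[-0.2,0,0,0,6],[-0.2,0,0,0,6]]' | sed -n '2,4p'; python3 -m crank '[[-0.05,0,0,0,6],[-0.1,0,0,0,6],[-0.1,0,0,0,6]]' | sed -n '2,4p'
```

```text
tool_pos: [547.8, 12.5, 18.4]
tcp_rot: [180.0, 0.0, 92.3]
ft_force: [0.2, 1.7, 0.6]
tool_pos: [547.8, 12.2, 18.4]
tcp_rot: [180.0, -0.1, 92.4]
ft_force: [-1.9, 4.8, 1.8]
```

```bash
python3 -m crank '[[-0.05,0,0,0,6],[-0.1,0,0,0,6],[-0.1,0,0,0,6]]' | sed -n '2,4p'; python3 -m crank '[[-0.05,0,0,0,6],[-0.1,0,0,0,6],[-0.1,0,0,0,6]]' | sed -n '2,4p'
```

```text
tool_pos: [547.7, 12.0, 18.4]
tcp_rot: [-180.0, -0.1, 92.4]
ft_force: [-1.0, 10.9, 2.5]
tool_pos: [547.6, 12.0, 18.4]
tcp_rot: [-180.0, -0.2, 92.4]
ft_force: [-1.8, 13.8, 3.0]
```

The force climbs with almost no motion, so the board is at the stop. I'll back off, clear the hand and check.

```bash
python3 -m crank '[[0.3,0,0,0,6],[0.8,0,0,0,6],[3,0,0,0,6],[7,0,0,0,6],[11,0,-2,0,6],[15,0,-6,0,6],[18,0,-11,0,6],[20,0,-15,0,6],[20,0,-18,0,6],[20,0,-18,0,6],[20,0,-18,0,6]]' | tail -n 7;  python3 - <<'E'
from h import *
p,d=snapshot('top');cv2.imwrite('pics/t5.png',cv2.resize(p[180:280,135:355,::-1],(792,360),interpolation=cv2.INTER_CUBIC))
E
```

```text
time: 13.1
tool_pos: [540.4, 209.6, 199.5]
tcp_rot: [179.8, -0.0, 92.4]
ft_force: [-0.4, -0.4, -0.9]
finger_gap: 60.1
grip_force: 0.0
```

View pics/t5.png

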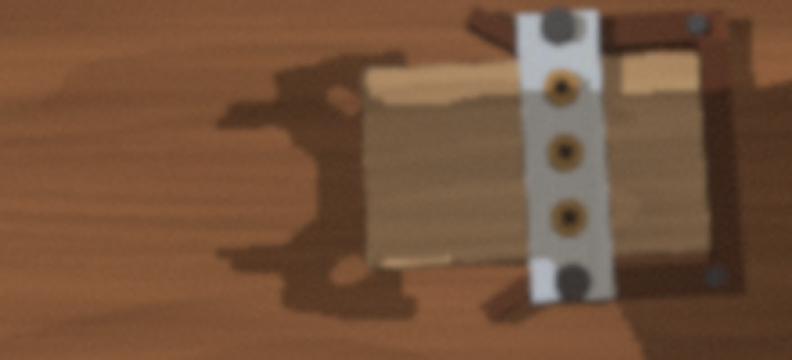

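The board's front edge runs flush along the stop from (698,55) to (709,253). Its rear corners are at (365,70) and (371,267), which is jig x of about -99 mm and y of about ±50 mm. The hand is clear.

```bash
python3 -c "
from bench import hand_in
print(hand_in())"
```

```text
the job is handed in; nothing more can be done
None
```

I pushed the board under the bridge and up against the stop, centred and straight in the channel as the last camera check showed. The hand is clear, the other objects were not touched, and I handed the job in at about 13 s; no verdict came back.

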